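# Present the hidden window plate of a particle sizer

## Task

Make the beam shutter safe by pushing its headed pin fully home through the fork and lug. Then lift the flap of the measuring-cell housing until it stands upright and leave it open, draw the window plate out of its slot and hold it upright by its tab, square and centred in front of the lit inspection screen, about 80 mm away from it. Finish still holding the plate there, steady and clear of everything, with the pin home, the flap open and the things around left where they stood.

Things in the scene. Friction and masses are not known exactly. Their poses are not given: they have to be found in the camera images.
- shutter: Beam-shutter lock, fixed, left or right of the housing: base 130 x 90 x 12 mm; a grey block (top 85 mm up, its face 35 mm towards +x of the origin) holds two level steel fork plates 40 mm wide, an aluminium lug between them, holes in line and vertical above the origin. Upper plate's top is 85 mm up. Origin at table height on the pin's axis, z up.
- pin (a joint): How far the headed steel pin (head 24 mm wide, 8 mm thick; shank 10 mm) is pushed straight down, m: 0 stands 30 mm proud, 0.030 is home, head on the upper fork plate. Starts at 0 to 0.008, held by about 6 N of friction; stays where left. Shut fingertips pressed down on the head drive it.
- pin_head (a point): Centre of the top face of the pin's head, on the pin's axis; 93 mm above the table when the pin is home.
- housing: Measuring-cell housing, fixed: off-white open-topped box 160 (x) x 170 (y) x 110 (z) mm, walls and floor 5 mm, covered by the flap. Inside, centred, a black guide block 50 x 90 mm, its top 52 mm above the table, with a vertical slot (11 x 61 mm, long side along y) where the window plate stands. Origin: centre of its underside on the table, z up.
- flap (a joint): Angle of the flap about its hinge, rad: 0 shut and level, 1.57 upright, 1.9 the stop. The hinge is stiff (0.29 N m of friction): the flap stays at whatever angle it is left.
- flap_handle (a point): Middle of the flap's round steel handle bar, about 80 mm long, along the housing's y, 35 mm off the flap's outer face on two end posts. Turns with the flap, 154 mm from the hinge axis. Shut, it lies at x = -68, z = 153.5 mm in the housing's frame.
- flap_hinge (a point): Middle of the hinge axis, which runs along the housing's y at x = +80, z = 110.5 mm in its frame. The flap (160 x 170 x 8 mm, 0.25 kg) lifts at its edge on the -x side and turns up and over towards +x.
- plate: Aluminium plate standing in the slot, hidden under the flap: 8 mm thick (x), 58 wide (y), 62 tall, with a round glass window and a grip tab on top 30 mm wide, 8 thick, 25 tall (its top 87 mm above the plate's underside, 92 above the table in the slot). About 0.1 kg. Origin: centre of its underside; z up to the tab. Lifts straight up: out of the slot after 47 mm, of the housing after 105.
- plate_window (a point): Centre of the plate's round window (42 mm wide), 30 mm above the plate's underside.
- screen: Upright lit inspection screen, fixed, on the housing's other side from the shutter: grey case 160 mm wide, 160 tall, 26 thick with a white face looking along its own -x; dark foot 10 mm high reaching 25 mm out before the face. Origin: at table height below the middle of the white face; z up.
- screen_center (a point): Centre of the white face, 85 mm above the table; axes as the screen's.
- beaker_a: Bystander, leave alone: glass beaker, 66 mm wide, 95 mm tall, at the back. Origin: on its axis or grip line, at its underside.
- beaker_b: Bystander, leave alone: glass beaker like the other, at the back. Origin: on its axis or grip line, at its underside.
- dish: Bystander, leave alone: small white dish, 60 mm wide, 15 mm high. Origin: on its axis or grip line, at its underside.
- jar: Bystander, leave alone: white closed sample jar, 50 mm wide, 60 mm high. Origin: on its axis or grip line, at its underside.
- spatula: Bystander, leave alone: spatula lying on the table, 160 mm long. Origin: on its axis or grip line, at its underside.
- brush: Bystander, leave alone: brush lying on the table, 150 mm long. Origin: on its axis or grip line, at its underside.
Mind the look-alikes: they are no part of the job. Several things have the shape of the housing; the one meant has the colours described above.

How it is judged:
By the outcome, as a careful person would: the job done as asked, in the order asked, and still so for the second after the job is handed in, while the arm keeps its last pose, push and grip.
It also fails if it takes over 67 s, if anything falls off the work surface, if the arm or the gripper's body presses on something with over 40 N, if the wrist force passes 120 N, or if a joint passes its speed limit or range.

## Robot

A 6-joint arm with a two-finger parallel gripper is mounted at the origin on the work surface. World frame = base frame: x ahead of the robot, y to its left, z up, the work surface at z = 0. Lengths are in mm, angles in rad, forces in N, time in s.
With the tool pointing down it reaches from about 275 to 825 mm from the base axis. Payload 4.9 kg.
Tool frame: the origin (TCP) lies at the very end of the fingers, on their centre line; the grasp point (between the pads) lies 19 mm behind it; z points along the fingers, y is the line along which they close (so a half turn about z gives the same grasp; the last joint's range is limited). The gripper opens to 85 mm and grips with 20 to 120 N. Pads are 22 mm wide; open, the fingers measure 114 mm over their backs; the gripper's body (76 mm by 85 mm) begins 54 mm behind the grasp point. The pads swing forward as they close: fully open they stand 13 mm farther back than shut.
Start: joints at [1.013, 0.326, -0.193, 1.052, 0, 1.437], TCP at [226.172, 501.363, 231.281] pointing down, gripper open.
Joint ranges: [-2.65, 2.65], [-0.97, 1.79], [-1.3, 1.35], [-1.93, 2.1], [-1.47, 1.37], [-3.14, 3.14]. Speed limits (rad/s): [2.57, 2.57, 3.14, 3.14, 3.14, 3.14].

## Interface

Orientations are given as [roll, pitch, yaw] about the fixed x, y, z axes, in that order (R = Rz(yaw) Ry(pitch) Rx(roll)).
In Python, from bench import bot, solve_ik, imaging gives the robot as it stands. Calls block until the motion is done:
- bot.move_ptp(position, orientation): joint-space move of the TCP to a pose.
- bot.movel(position, rot=None, max_speed=150, threshold=None): straight line of the TCP; rot=None keeps the orientation; max_speed is the mean speed in mm/s. With threshold (N) it stops when the force on the tool has changed by that much, and returns True; else False.
- bot.move_j(angles): joint-space move.
- bot.grip(opening, effort=None): opening from 0.0 (shut) to 1.0 (fully open); effort is the grip in N (None keeps the last); returns when the fingers have stopped.
- bot.dwell(seconds).
- solve_ik(position, orientation): joint angles nearest the present ones, or None.
- bot.get_state(): the state.
- imaging.capture(name): name is "scene" or "top" or "wrist"; returns the picture (480x640x3 uint8, blue, green, red); there is no depth.
- imaging.camera_model(name): a dict with "K" (3x3 intrinsics, pixels), "k1" (the pictures are not rectified: a ray, as slopes to the right and down, at radius r is drawn at 1 + k1 r^2 times it, then the intrinsics apply), "position" and "rotation" of the camera in the world. Camera axes: x right, y up, looking along -z (the intrinsics and any distortion apply to the point x, -y, -z); pixel columns grow to the right and rows downward; lengths in mm; the calibration is good to about 2 mm. A picture is of the moment at which its call begins: read the wrist's pose just before it. camera_model takes no time and is no camera call; for the wrist camera it gives the pose at the moment of the call.
A pose or a line that the arm cannot do raises bot.IKError and nothing moves.
- bot.sign_off(): hands the job in; it is judged then, once.
The state is a dict: "t": time; "qpos": joint angles; "joint_velocities": joint speeds; "effort": joint torques, N m; "tcp_pos": TCP position; "orientation": TCP orientation; "contact_force": force on the tool from outside, world axes, zero at the start; "wrist_torque": the same for the moment, N m; "opening": opening from 0.0 (shut) to 1.0 (fully open); "gripper_force": force on a finger pad.
Only numpy, scipy, OpenCV 4.12 (cv2) and the standard library are available. Lean on these libraries where they do the work, as an engineer would, in place of code of your own. Each camera call takes 0.05 s, during which the arm holds its last target. There are 200 camera calls.

## Working session

There is one attempt and no reset: what is moved stays moved. The work goes in short steps, each a Python script; the robot and the scene stay as the last script left them, time stands still between calls to the robot, and variables do not carry over. Pictures are saved under pics/ and viewed, at most 10 in all, crops included, and the job is handed in when it is done.

```bash
ls; mkdir -p pics; python3 - <<'E'
from bench import bot, imaging
import cv2, numpy as np
for n in("scene","top"):
    im=imaging.capture(n); cv2.imwrite(f"pics/{n}0.png",im)
    m=imaging.camera_model(n); print(n,{k:np.round(v,4).tolist() for k,v in m.items()})
print(bot.get_state())
E
```

```text
pics
scene {'K': [[469.1864, 0.0, 325.1717], [0.0, 469.1864, 243.9583], [0.0, 0.0, 1.0]], 'k1': -0.1218, 'position': [1207.8944, 35.0553, 926.447], 'rotation': [0.7149, 0.0074, 1.6025]}
top {'K': [[474.0593, 0.0, 313.8072], [0.0, 474.0593, 242.321], [0.0, 0.0, 1.0]], 'k1': 0.001, 'position': [355.0664, 9.0537, 1129.2998], 'rotation': [0.1559, 0.0011, -1.5776]}
{'t': 0.1, 'qpos': array([ 1.01281028e+00,  3.26806954e-01, -1.93493553e-01,  1.05199339e+00,
       -4.47394584e-05,  1.43657389e+00]), 'joint_velocities': array([-3.14760026e-05, -9.64934022e-04,  2.60120916e-03,  1.44032022e-03,
       -1.01233962e-03, -9.78286884e-04]), 'effort': array([ 5.33117691e-04, -4.44238043e+01,  2.63039553e+01,  7.85608194e-03,
       -1.13576739e-04, -8.12563201e-06]), 'tcp_pos': array([225.8918211 , 500.89954516, 230.61066603]), 'orientation': array([-3.14010257e+00, -1.56067469e-04,  2.71782896e+00]), 'contact_force': array([ 0.16868569,  0.33386405, -0.4651471 ]), 'wrist_torque': array([-0.01538915, -0.0380986 , -0.06184015]), 'gripper_force': 0.0, 'opening': 0.9996610435646293}
```

View pics/scene0.png

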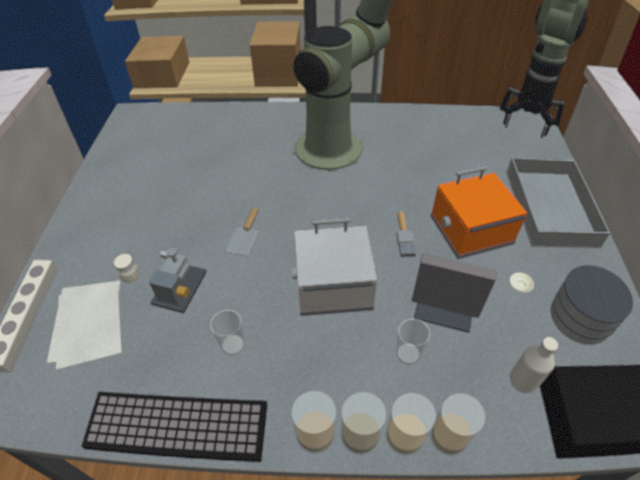

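View pics/top0.png

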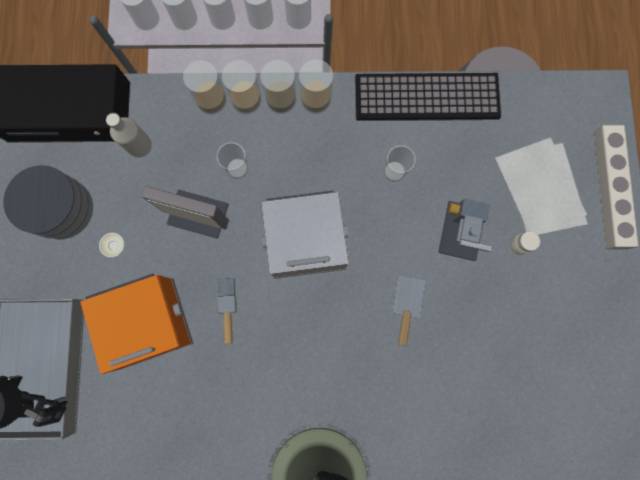

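The scene view shows the white housing at about (335,268), the shutter at (178,280), the screen at (452,290) with its back to the camera, and an orange decoy. In the top view the housing is at (305,235), the shutter at (468,230) and the screen at (187,210). I'll zoom in on these.

```bash
python3 - <<'E'
import cv2, numpy as np
t=cv2.imread("pics/top0.png"); s=cv2.imread("pics/scene0.png")
r=lambda i,x,y,w,h:cv2.resize(i[y:y+h,x:x+w],(400,300),interpolation=cv2.INTER_CUBIC)
cv2.imwrite("pics/m1.png",np.vstack([np.hstack([r(t,135,170,100,75),r(t,425,185,100,75)]),np.hstack([r(t,250,180,120,90+10-10),r(s,130,240,100,75)])]))
E
cat > h.py <<'E'
import numpy as np, cv2
from scipy.spatial.transform import Rotation as R
from bench import bot, solve_ik, imaging
def ray(n,px,m=None):
    m=m or imaging.camera_model(n)
    K=np.array(m["K"]); x=(px[0]-K[0,2])/K[0,0]; y=(px[1]-K[1,2])/K[1,1]
    rd=np.hypot(x,y); r=rd
    for _ in range(10): r=rd/(1+m["k1"]*r*r)
    s=r/rd if rd else 1
    return np.array(m["position"]), R.from_euler("xyz",m["rotation"]).apply([x*s,-y*s,-1])
def plane(n,px,z,m=None):
    o,d=ray(n,px,m); return (o+d*(z-o[2])/d[2])
def tri(p1,p2,n1="top",n2="scene",m1=None,m2=None):
    A,b=np.zeros((3,3)),np.zeros(3); 
    o=[]
    for n,p,m in((n1,p1,m1),(n2,p2,m2)):
        c,d=ray(n,p,m); d/=np.linalg.norm(d); P=np.eye(3)-np.outer(d,d); A+=P; b+=P@c; o.append((c,P))
    X=np.linalg.solve(A,b); return X,[np.linalg.norm(P@(X-c)) for c,P in o]
def proj(n,X,m=None):
    m=m or imaging.camera_model(n); v=R.from_euler("xyz",m["rotation"]).inv().apply(np.array(X)-m["position"])
    x,y=v[0]/-v[2],-v[1]/-v[2]; k=1+m["k1"]*(x*x+y*y); K=np.array(m["K"])
    return np.array([K[0,0]*x*k+K[0,2],K[1,1]*y*k+K[1,2]])
E
```

```text
(no output)
```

View pics/m1.png

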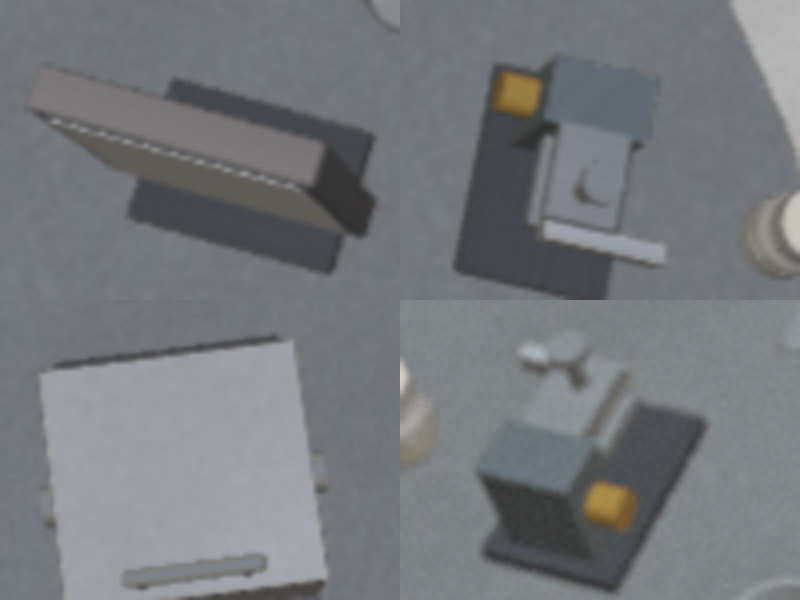

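Zoomed 4x: the screen's face looks towards the robot, and its top front edge runs from (142,197) to (211,217). The pin head is near top (472,231) and scene (171,251). The housing lid corners show clearly. Next I'll compute coarse positions.

```bash
python3 - <<'E'
from h import *
np.set_printoptions(precision=1,suppress=True)
print("head",tri((472.8,230.5),(171.2,251.3)))
for p in((142,197),(210.8,217),(146.3,186.2),(216.2,205.5)): print("scr",plane("top",p,160))
t=cv2.imread("pics/top0.png")
# housing lid: bright gray mask
hsv=cv2.cvtColor(t,cv2.COLOR_BGR2HSV)
m=((hsv[...,2]>135)&(hsv[...,1]<40)).astype(np.uint8)*255
m[:, :250]=0;m[:,360:]=0;m[:180]=0;m[285:]=0
c=max(cv2.findContours(m,0,1)[0],key=cv2.contourArea); q=cv2.approxPolyDP(c,6,True)[:,0]; r=cv2.minAreaRect(c)
print(cv2.contourArea(c),q.tolist(),r)
for p in cv2.boxPoints(r): print("lid",p,plane("top",p,118))
print("handle",[plane("top",p,153.5) for p in((250+.3*125,180+.3*278),(250+.3*265,180+.3*262))])
# base corners of shutter
for p in((495,65),(605,300),(455,270)): print("base",plane("top",(325+p[0]/4,185+p[1]/4),12))
for p in((543,230),(665,262)):print("bar",plane("top",(325+p[0]/4,185+p[1]/4),80))
m=imaging.camera_model("wrist"); s=bot.get_state(); Rt=R.from_euler("xyz",s["orientation"])
print("cam in tool",Rt.inv().apply(np.array(m["position"])-s["tcp_pos"]),(Rt.inv()*R.from_euler("xyz",m["rotation"])).as_matrix(),m["K"],m["k1"])
E
```

```text
head (array([ 538.3, -340.2,  117.8]), [np.float64(4.348083213823188), np.float64(4.348083213823159)])
scr [606.3 369.6 160. ]
scr [562.4 223.8 160. ]
scr [629.7 361.7 160. ]
scr [586.9 213.1 160. ]
5519.5 [[337, 192], [262, 202], [270, 273], [348, 262]] ((304.0484619140625, 232.43753051757812), (72.1969223022461, 85.58277130126953), 82.77568817138672)
lid [257.1 202. ] [604.2 132.7 118. ]
lid [342.  191.2] [627.1 -53.5 118. ]
lid [351.  262.9] [468.8 -70.4 118. ]
lid [266.1 273.6] [446.9 111.5 118. ]
handle [array([464.6,  63.9, 153.5]), array([474. , -23.2, 153.5])]
base [ 628.9 -317.8   12. ]
base [ 485.5 -375.7   12. ]
base [ 504.1 -287.7   12. ]
bar [ 517.2 -319.9   80. ]
bar [ 498.7 -387.    80. ]
cam in tool [  79.7    0.4 -143.9] [[-0.   1.   0.3]
 [ 1.   0.  -0. ]
 [-0.   0.3 -1. ]] [[366.3   0.  319.6]
 [  0.  366.3 242.1]
 [  0.    0.    1. ]] -0.014800408886123904
```

```bash
python3 - <<'E'
from h import *
import json
ms={}
def look(tag,p,yaw):
    bot.move_ptp(p,[np.pi,0,yaw]); bot.dwell(.15)
    m=imaging.camera_model("wrist"); im=imaging.capture("wrist"); cv2.imwrite(f"pics/w_{tag}.png",im)
    ms[tag]={k:np.array(v).tolist() for k,v in m.items()}
n=np.array([np.cos(-.288),np.sin(-.288)])
look("screen",[*(np.array([584,297])-110*n),300],np.pi-.288)
look("house",[500,20,300],np.pi+.11)
look("pin",[538,-340,230],np.pi-.22)
json.dump(ms,open("ms.json","w")); s=bot.get_state(); print(s["t"],s["tcp_pos"],s["orientation"])
ims=[cv2.resize(cv2.imread(f"pics/w_{t}.png"),(400,300),interpolation=cv2.INTER_AREA) for t in ms]
cv2.imwrite("pics/m2.png",np.vstack([np.hstack(ims[:2]),np.hstack([ims[2],ims[2]*0])]))
E
```

```text
4.45 [ 538.63805755 -338.78759502  230.63931649] [-3.14140669e+00  7.73137787e-04  2.92360068e+00]
```

View pics/m2.png

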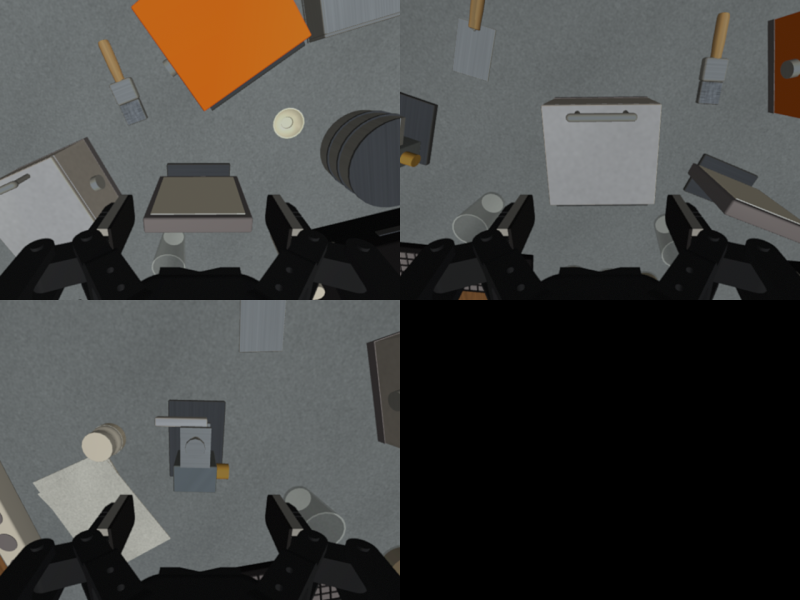

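The half-scale wrist views show the screen's lit face square in view at (198,195), the housing lid with its handle at (600,117), and the pin head at about (196,443) in the montage. I'll crop at full resolution for corners.

```bash
python3 - <<'E'
import cv2, numpy as np
r=lambda t,x,y,w,h:cv2.resize(cv2.imread(f"pics/w_{t}.png")[y:y+h,x:x+w],(400,300),interpolation=cv2.INTER_CUBIC)
cv2.imwrite("pics/m3.png",np.vstack([np.hstack([r("screen",270,300,160,120+0),r("screen",220,310,200,150)]),np.hstack([r("house",260,160,160,120),r("pin",330-50,200,120,90)])]))
E
```

```text
(no output)
```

View pics/m3.png

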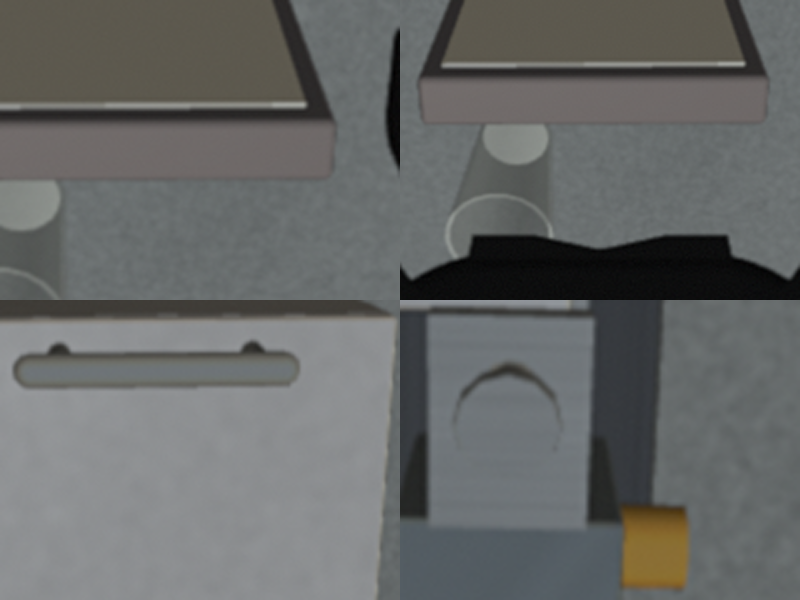

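The crops show the pin head's top face centred near wrist pixel (312.4,239.3). The handle ends are at (265.6,188) and (379.6,187.2). The screen's top front corners are at (230.5,348) and (403.3,348.6), with the back edge on row 371.

```bash
python3 - <<'E'
from h import *
import json
np.set_printoptions(precision=1,suppress=True); ms=json.load(open("ms.json"))
P=lambda t,p,z:plane("wrist",p,z,ms[t])
for z in(115,123): print("head",z,P("pin",(312.4,239.3),z), P("pin",(315.9-20+0.0,239),z)[:0])
f=lambda x,y:(280+(x-400)*.3,200+(y-300)*.3)
a,b=P("pin",f(429,524),85),P("pin",f(588,524),85); c,d=P("pin",f(429,320),85),P("pin",f(594,320),85)
print("plate corners",a,b,c,d,np.linalg.norm(a-b))
print("tri head",tri((472.8,230.5),(312.4,239.3),"top","wrist",None,ms["pin"]), tri((171.2,251.3),(312.4,239.3),"scene","wrist",None,ms["pin"]))
h1,h2=P("house",(265.6,188),153.5),P("house",(379.6,187.2),153.5); print("bar",h1,h2,np.linalg.norm(h1-h2))
g=cv2.imread("pics/w_house.png"); hsv=cv2.cvtColor(g,cv2.COLOR_BGR2HSV)
m=((hsv[...,2]>125)&(hsv[...,1]<45)).astype(np.uint8)*255; m[:,:200]=0; m[:,440:]=0; m[350:]=0
k=max(cv2.findContours(cv2.morphologyEx(m,cv2.MORPH_CLOSE,np.ones((25,25))),0,1)[0],key=cv2.contourArea); q=cv2.approxPolyDP(k,10,True)[:,0]
for p in q: print("lid",p,P("house",p,118.5))
s=[P("screen",p,160) for p in((230.5,348),(403.3,348.6),(230,371),(403,371))]
for x in s: print("scr",x)
print(np.linalg.norm(s[0]-s[1]),np.linalg.norm(s[0]-s[2]), np.arctan2(*(s[0]-s[1])[[0,1]]))
E
```

```text
head 115 [ 541. -344.  115.] []
head 123 [ 538.5 -343.3  123. ] []
plate corners [ 570.2 -371.9   85. ] [ 579.  -332.2   85. ] [ 518.6 -359.    85. ] [ 527.2 -320.1   85. ] 40.60841197348122
tri head (array([ 543.9, -344.3,   96.8]), [np.float64(2.8401621148743468), np.float64(2.8401621148745257)]) (array([ 539.5, -343.7,  120.1]), [np.float64(0.1622403422502639), np.float64(0.16224034225022643)])
bar [475.5 -24.4 153.5] [464.8  65.7 153.5] 90.7523378319399
lid [418 168] [449.5 103.  118.5]
lid [227 169] [469.  -63.7 118.5]
lid [241 327] [626.  -44.4 118.5]
lid [406 325] [605.3 121.4 118.5]
scr [564.  220.7 160. ]
scr [608.7 370.  160. ]
scr [587.1 211.4 160. ]
scr [632.3 364.7 160. ]
155.90469004730832 24.86471836455574 -2.8507383973448115
```

The cross-checks agree:
- **Pin axis:** (540,-344)
- **Housing:** (537.4,29.1), yaw 0.120
- **Screen:** (585,295.6), yaw -0.288

Next I'll drive the pin.

```bash
python3 - <<'E'
from h import *
np.set_printoptions(precision=2,suppress=True)
def S(m): s=bot.get_state(); print(m,round(s["t"],2),s["tcp_pos"],s["contact_force"],round(s["opening"],3))
bot.grip(0); bot.move_ptp([540,-344,140],[np.pi,0,np.pi-.225]); S("above")
r=bot.movel([540,-344,90],max_speed=25,threshold=30); S(r)
bot.dwell(.2); S("end")
E
```

```text
above 5.67 [ 539.7  -343.78  139.94] [-0.39  0.97 -0.13] -0.001
False 7.82 [ 540.01 -344.02   92.9 ] [-5.77  5.04 19.73] 0.005
end 8.02 [ 540.02 -344.04   92.91] [-6.34  4.17 19.71] 0.002
```

The pin is home, with the tip stopped at z=92.9 under 20 N. Next is the flap.

```bash
cat >> h.py <<'E'
H=np.array([537.4,29.1]); HY=.120
def hw(x,y,z): c,s=np.cos(HY),np.sin(HY); return [H[0]+c*x-s*y,H[1]+s*x+c*y,z]
def S(m): s=bot.get_state(); print(m,round(s["t"],2),s["tcp_pos"].round(2),s["orientation"].round(3),s["contact_force"].round(1),round(s["opening"],3),round(s["gripper_force"],1))
def bar(th,d=16): v=R.from_euler("y",th).apply([-148,0,43]); return hw(80+v[0],0,110.5+v[2]-d)
RO=[np.pi,0,np.pi/2+HY]
E
python3 - <<'E'
from h import *
bot.movel([540,-344,130]); im=imaging.capture("wrist"); cv2.imwrite("pics/w_pin2.png",im)
b=bar(0); 
for th in np.arange(0,1.6,.26): 
    q=solve_ik(bar(th),RO); assert q is not None,th
bot.move_ptp([b[0],b[1],230],RO); bot.grip(.55,30)
bot.movel(b,max_speed=120,threshold=12); S("at bar")
bot.grip(0,30); S("gripped")
E
```

```text
at bar 11.48 [470.42  20.9  138.04] [3.141 0.    1.691] [ 0.5 -0.3  0.6] 0.55 0.0
gripped 11.9 [469.2   20.77 138.07] [-3.141e+00  1.000e-03  1.691e+00] [-3.2 -0.2  6.5] 0.115 29.3
```

```bash
python3 - <<'E'
from h import *
for i,th in enumerate(np.linspace(0,1.585,10)[1:]):
    r=bot.movel(bar(th),max_speed=70,threshold=40); s=bot.get_state()
    print(round(th,2),r,s["tcp_pos"].round(1),s["contact_force"].round(1),round(s["opening"],3),round(s["t"],1))
    if r: break
E
```

```text
0.18 False [478.4  21.9 163.1] [-5.7 -2.2  3.2] 0.114 12.4
0.35 False [491.7  23.5 186.3] [-9.  -2.1  4.8] 0.113 13.0
0.53 False [508.7  25.6 207.2] [-12.3  -2.9  11.9] 0.114 13.5
0.7 False [530.3  28.2 225.5] [-14.3  -2.4  19. ] 0.114 14.0
0.88 False [556.7  31.4 238.9] [-6.4 -0.4 14.3] 0.115 14.6
1.06 False [583.1  34.7 246.6] [-2.1 -0.   7.8] 0.114 15.1
1.23 False [610.   37.9 249.8] [0.3 0.4 4.5] 0.112 15.6
1.41 False [636.1  41.1 247.7] [1.7 0.1 2.7] 0.113 16.2
1.58 False [661.6  44.2 241.2] [ 0.8  1.  -1.4] 0.112 16.7
```

```bash
python3 - <<'E'
from h import *
import json
p=bot.get_state()["tcp_pos"]
bot.grip(.28); S("rel"); bot.movel([p[0],p[1],310],max_speed=120,threshold=15); S("up")
bot.movel(hw(0,-20,310)); bot.movel(hw(0,-20,225)); bot.dwell(.15)
m=imaging.camera_model("wrist"); im=imaging.capture("wrist"); cv2.imwrite("pics/w_in.png",im)
json.dump({k:np.array(v).tolist() for k,v in m.items()},open("min.json","w"))
sc=imaging.capture("scene"); cv2.imwrite("pics/scene1.png",sc); S("view")
a=cv2.imread("pics/w_pin2.png")
cv2.imwrite("pics/m4.png",np.vstack([np.hstack([cv2.resize(im,(400,300)),cv2.resize(im[120:360,160:480],(400,300))]),np.hstack([cv2.resize(sc[140:380,140:460],(400,300)),cv2.resize(a[200:440,160:480],(400,300))])]))
E
```

```text
rel 16.99 [661.59  43.93 242.14] [3.141 0.    1.691] [-0.2 -0.4 -0.6] 0.28 0.0
up 17.71 [661.39  44.2  309.33] [-3.141 -0.     1.691] [-0.2 -0.5 -1.1] 0.284 0.0
view 19.67 [540.42   9.19 225.93] [3.14  0.    1.691] [ 1.4 -0.3  0.1] 0.282 0.0
```

View pics/m4.png

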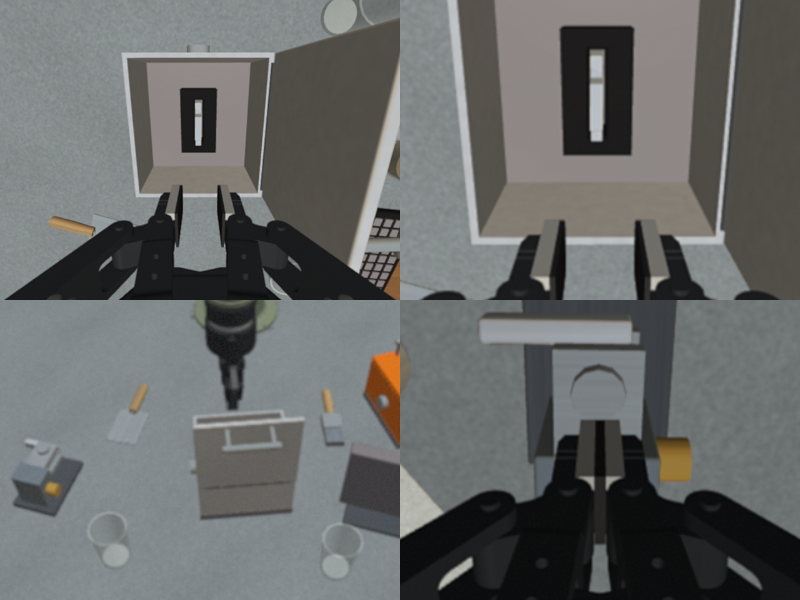

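The flap stands upright, the pin head sits on its fork plate, and the plate is in its slot around wrist pixels (318,160–232). I'll zoom in and overlay the predicted tab corners.

```bash
python3 - <<'E'
from h import *
import json
m=json.load(open("min.json")); im=cv2.imread("pics/w_in.png")
o=(280,145); k=6
c=cv2.resize(im[o[1]:o[1]+95,o[0]:o[0]+75],None,fx=k,fy=k,interpolation=cv2.INTER_CUBIC)
for z,w,col in((92,15,(0,0,255)),(67,29,(0,255,0))):
    for x in(-4,4):
        for y in(-w,w):
            p=proj("wrist",hw(x,y,z),m); print(z,x,y,p.round(1)); cv2.circle(c,tuple(int(v) for v in (p-o+.5)*k),4,col,1)
cv2.imwrite("pics/tab.png",c)
E
```

```text
92 -4 -15 [312.3 222.9]
92 -4 15 [312.  184.7]
92 4 -15 [322.4 222.9]
92 4 15 [322.5 184.7]
67 -4 -29 [312.8 231. ]
67 -4 29 [312.4 162.6]
67 4 -29 [322.1 231. ]
67 4 29 [322.3 162.5]
```

View pics/tab.png

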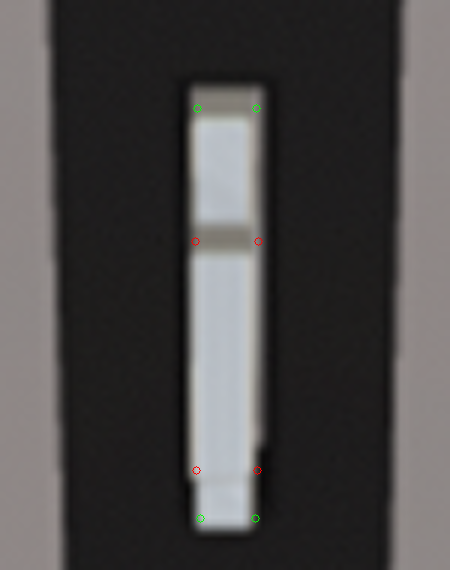

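```bash
python3 - <<'E'
from h import *
g=lambda z:hw(-.4,-1.3,z)
bot.movel(g(225)); bot.movel(g(68),max_speed=110,threshold=10); S("at tab")
bot.grip(0,50); S("grip")
r=bot.movel(g(125),max_speed=50,threshold=25); S(r)
r=bot.movel(g(225),max_speed=110,threshold=25); S(r)
bot.dwell(.1); m=imaging.camera_model("wrist"); im=imaging.capture("wrist"); cv2.imwrite("pics/w_held.png",im)
E
```

```text
at tab 21.52 [537.72  27.72  68.62] [3.14  0.    1.691] [-0.2 -0.6 -0. ] 0.28 0.0
grip 21.8 [537.54  27.72  68.7 ] [3.141 0.    1.691] [-1.   0.2  5.2] 0.079 49.5
False 23.09 [536.85  27.76 124.62] [-3.141 -0.     1.691] [ 0.2 -0.3 -1.2] 0.08 48.7
False 24.15 [536.61  27.78 224.25] [-3.14  -0.     1.691] [ 0.4  0.2 -1.2] 0.081 48.7
```

```bash
cat >> h.py <<'E'
SC=np.array([585,295.6]); SY=-.288; SN=np.array([np.cos(SY),np.sin(SY)]); SR=[np.pi,0,np.pi/2+SY]
E
python3 - <<'E'
from h import *
import json
T=SC-80*SN
bot.movel([*T,225],rot=SR,max_speed=120); bot.movel([*T,118.7],max_speed=90,threshold=15); bot.dwell(.3); S("pose")
ims=[]
for n in("wrist","scene","top"):
    m=imaging.camera_model(n)
    if n=="wrist": json.dump({k:np.array(v).tolist() for k,v in m.items()},open("mf.json","w"))
    im=imaging.capture(n); cv2.imwrite(f"pics/f_{n}.png",im); ims.append(im)
w,s,t=ims
r=lambda i,x,y,a,b:cv2.resize(i[y:y+b,x:x+a],(400,300),interpolation=cv2.INTER_CUBIC)
cv2.imwrite("pics/m5.png",np.vstack([np.hstack([r(w,0,0,640,480),r(s,240,150,320,240)]),np.hstack([r(t,120,150,140,105),r(t,200,130,320,240)])]))
E
```

```text
pose 28.52 [508.42 318.39 119.  ] [ 3.141 -0.     1.283] [-0.9 -0.1 -1.3] 0.082 48.7
```

View pics/m5.png

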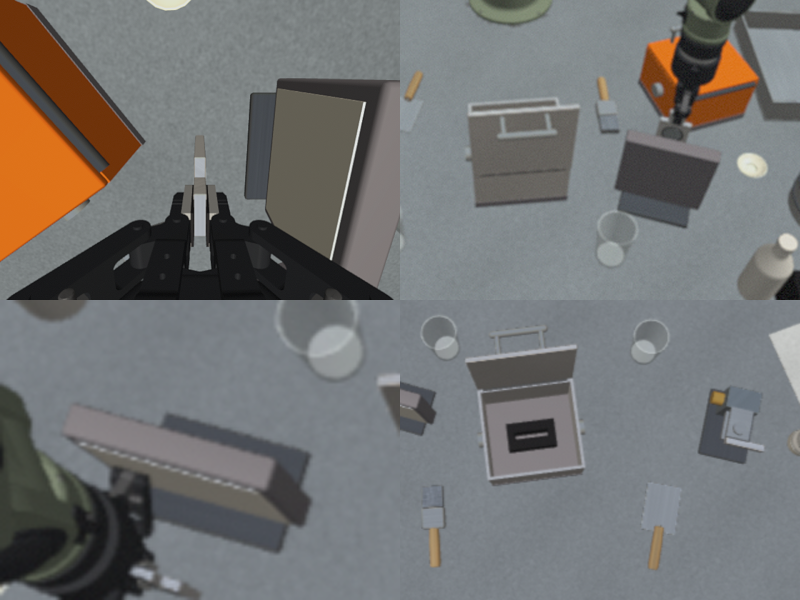

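The plate hangs parallel to the screen and clear of it. The flap is upright and the slot is empty. As a last check I'll measure the foot's front edge against the screen estimate, and the tab against its predicted spot.

```bash
python3 - <<'E'
from h import *
import json
m=json.load(open("mf.json"))
def fr(p,z):
    v=plane("wrist",p,z,m)[:2]-SC; return np.round([v@SN, v@[-SN[1],SN[0]]],1)
print("foot front corners (exp x -25)",fr((502,187),10),fr((491,395),10))
im=cv2.imread("pics/f_wrist.png")
o=(300,200)
c=cv2.resize(im[200:400,290:450-40],None,fx=3,fy=3,interpolation=cv2.INTER_CUBIC)
f=cv2.resize(im[130:450,380:640],(390,480),interpolation=cv2.INTER_CUBIC)
def mk(img,off,k,x,y,z,col):
    p=proj("wrist",[*(SC+x*SN+y*np.array([-SN[1],SN[0]])),z],m); cv2.circle(img,tuple(int(v) for v in (p-off+.5)*k),4,col,1)
for y in(-15,15):
    for x in(-84,-76): mk(c,(290,200),3,x,y,142,(0,0,255))
for y in(-29,29):
    for x in(-84,-76): mk(c,(290,200),3,x,y,117,(0,255,0))
mk(c,(290,200),3,-84,29,55,(255,0,0)); mk(c,(290,200),3,-76,29,55,(255,0,0))
for y in(-80,80):
    for x in (0,26): mk(f,(380,130),1.5,x,y,160,(0,0,255))
c=cv2.copyMakeBorder(c,0,0,0,0,0)
cv2.imwrite("pics/chk.png",np.hstack([c,cv2.copyMakeBorder(f,0,120,0,0,0)]))
E
```

```text
foot front corners (exp x -25) [47.3 38.2] [  65.6 -138.3]
```

View pics/chk.png

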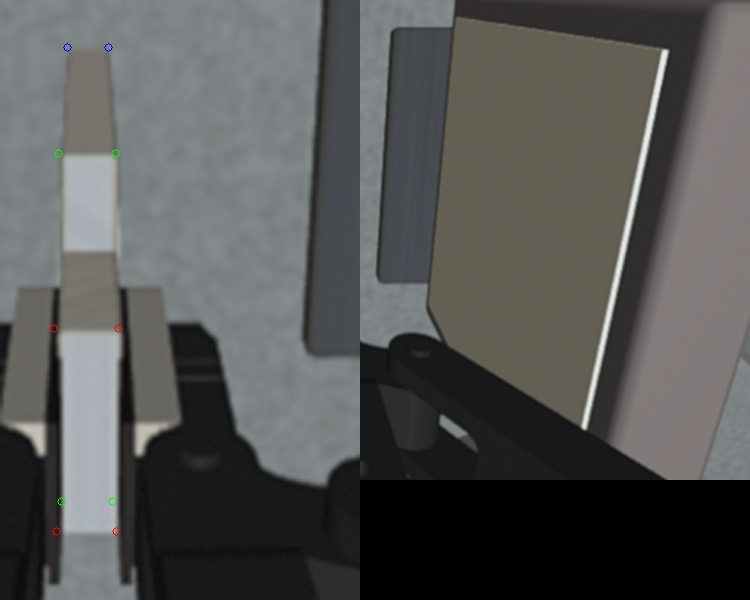

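The tab and the plate's lower edge sit on their predicted marks, so the plate is upright. My foot pixels were mis-scaled; the right ones are (401.3,148.7) and (392,318).

```bash
python3 - <<'E'
from h import *
import json
m=json.load(open("mf.json"))
for p,z in(((401.3,148.7),10),((392,318),10)):
    v=plane("wrist",p,z,m)[:2]-SC; print(np.round([v@SN, v@[-SN[1],SN[0]]],1))
S("now")
E
```

```text
[-24.6  63.9]
[-23.1 -64.4]
now 28.67 [508.34 318.35 118.8 ] [ 3.141 -0.     1.283] [ 0.2  0.3 -1.4] 0.083 48.7
```

The foot's front edge is at about x=-24, symmetric in y and within 0.01 rad of square, so I'm handing in.

```bash
python3 -c "
from bench import bot
print(bot.sign_off())"
```

```text
the job is handed in; nothing more can be done
None
```

I handed the job in at about 29 s of the 67 s limit: the pin is home, the flap is upright, and the plate is held upright by its tab, square and centred about 80 mm in front of the screen.

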